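Unlock the sample bottle carrier

TASK

The amber sample bottle is locked in its carrier. First slide the red safety tab fully aside, off the latch arm, then push the blue-handled latch all the way back so that its arm lifts off the bottle and stays open. Leave the sample bottle lying in its cradle and do not disturb the beaker, the jar or the spanner.

Things in the scene. Friction and masses are not known exactly. Their poses are not given: they have to be found in the camera images.
- carrier: Bottle carrier, fixed to the bench: aluminium base plate 220 x 180 x 15 mm, two hinge cheeks (34 mm long in x, 50 mm apart over their outer faces in y, tops 101 mm above the bench) and a steel guide post (26 mm in x, at x = -55 mm, y = 24 to 119 mm, top 96 mm above the bench). Origin: centre of its underside, at bench level. Its x axis runs from the tab side towards the hinge side, y along the bottle towards its cap, z up..
- tab (a joint): Travel in m of the red safety tab, a plastic slide moving along the carrier's +y on the guide post: about 0 = locked (it lies over the tip of the latch arm and stops it rising), 0.045 = end stop, fully released; the arm is clear of it from about 0.030. It needs about 2 N and stays where it is left.
- tab_fin (a point): Centre of the tab's upright red fin, 8 mm thick (y), 32 mm wide (x), 42 mm tall, from 106 to 148 mm above the bench; moves with the tab. At tab travel 0 it lies at x = -55, y = 34 mm in the carrier. Push its -y face towards +y. The flat of the tab below it is 106 mm high and the latch arm's top 93 mm, so keep fingertips above 110 mm here.
- latch (a joint): Angle in rad of the hold-down latch: 0 = closed (dark arm level over the bottle, T-handle upright), 1.45 = end stop, fully open (arm nearly upright, handle lying back towards the carrier's +x). A stiff hinge: it stays where it is left, and about 2 to 3 N at the handle turns it once the tab is released.
- latch_hinge (a point): Hinge axis of the latch, along the carrier's y, at x = 50 mm, y = 0, 85 mm above the bench. From it a dark arm 125 mm long, 20 mm wide, reaches to -x over the bottle when closed, with a rubber pad under it; a steel stem 16 mm in diameter stands up from it to the grip.
- handle_grip (a point): Centre of the blue cross grip on top of the latch's stem, 110 mm from the hinge: a cylinder 22 mm in diameter, 90 mm long along the carrier's y. With the latch closed it is 195 mm above the bench, straight above the hinge. Pushing it towards the carrier's +x, and down as it falls back, opens the latch.
- sample_mid (a point): Sample bottle, amber glass, 50 mm in diameter, 139 mm long with its white cap, about 250 g, lying loose along the carrier's y in the cradle under the latch arm, about 2 mm below the pad; this point is on its axis, below the arm, 46 mm above the bench.
- beaker_mid (a point): Glass beaker, 80 mm in diameter, 100 mm tall, standing empty beside the carrier, on its -y side; the point is its centre, half-way up. Bystander.
- jar_mid (a point): Amber jar with white lid, 64 mm in diameter, 85 mm tall, standing beside the carrier on its +y side; the point is its centre, half-way up. Bystander.
- spanner: Steel spanner, 170 mm long, lying flat on the bench close behind the carrier, on its +x side. Bystander.
Mind the look-alikes: they are no part of the job. What is shaped like the part that bears sample_mid but turquoise is not meant.

How it is judged:
By the outcome, as a careful person would: the job done as asked, in the order asked, and still so for the second after the job is handed in, with the robot touching nothing.
It also fails if it takes over 40 s, if anything falls off the work surface, if the arm or the gripper's body presses on something with over 40 N, if the wrist force passes 120 N, or if a joint passes its speed limit or range.

ROBOT

A 6-joint arm with a two-finger parallel gripper is mounted at the origin on the work surface. World frame = base frame: x ahead of the robot, y to its left, z up, the work surface at z = 0. Lengths are in m, angles in degrees, forces in N, time in s.
With the tool pointing down it reaches from about 0.25 to 0.725 m from the base axis. Payload 9.7 kg.
Tool frame: the origin (TCP) lies midway between the tips of the shut fingers; the grasp point (between the pads) lies 19 mm behind it; z points along the fingers, y is the line along which they close (so a half turn about z gives the same grasp; the last joint's range is limited). The gripper opens to 85 mm and grips with 20 to 120 N. Pads are 22 mm wide; open, the fingers measure 114 mm over their backs; the gripper's body (76 mm by 85 mm) begins 54 mm behind the grasp point. The pads swing forward as they close: fully open they stand 13 mm farther back than shut.
Start: joints at [-64.057, 4.979, 10.078, 95.1, 0, 90], TCP at [0.241, -0.495, 0.231] pointing down, gripper open.
Joint ranges: [-179.16, 179.16], [-48.56, 103.87], [-65.8, 70.77], [-126.05, 130.52], [-82.76, 87.17], [-180, 180]. Speed limits (degrees/s): [127.2, 127.2, 147.25, 180, 180, 180].

INTERFACE

Orientations are given as [roll, pitch, yaw] about the fixed x, y, z axes, in that order (R = Rz(yaw) Ry(pitch) Rx(roll)).
In Python, from workcell import bot gives the robot as it stands.
- The arm moves only by the shell command python3 -m crank 'ROWS' [FORCE]. ROWS is JSON, a list of rows, each an object with "gripper": the finger opening in mm, from 0 to 85.4; "travel": the shift along the tool's x, y, z in mm, a list of three; "twist": the turn, a rotation vector about the tool's x, y, z in rad, a list of three. In form: [{"gripper": gripper, "travel": [tx, ty, tz], "twist": [rx, ry, rz]}, ...]. A call has 1 to 12 rows; each row shifts and turns the commanded pose from where the row before left it, along the tool's axes as they then stand; what a row does not reach is not made up. A row lasts 1/8 s, in which the tool goes at most 62.5 mm and 10.7 degrees, less where a joint would pass 70% of its speed; a pose out of reach is approached as far as the arm can. A call is refused whole if a number of a shift passes 62.5 or a number of a turn 0.188, either way. A call with a gripper value outside its range is refused whole. The fingers move at their own pace and stop on an object; FORCE is the grip in N (left out, the last holds). Time passes only in rows, so rows that do not move let the fingers close. It gives the time, the measured TCP pose, the force, the opening and the grip force at its end, in the units of the state.
- bot.get_obs(): the state, without advancing time (a new reading comes with each control period).
- bot.camera(name): name is "scene" or "top"; returns the picture (384x512x3 uint8, red, green, blue); there is no depth.
- bot.calibration(name): a dict with "vfov" (degrees; the focal length in pixels is half the picture's height over the tangent of half this angle, whatever the lens; pixels are square), "cx", "cy" (the principal point, pixels), "k1" (the pictures are not rectified: a ray, as slopes to the right and down, at radius r is drawn at 1 + k1 r^2 times it, then the intrinsics apply), "camera_from_world" (4x4, takes a point from world to camera coordinates). Camera axes: x right, y down, z forward; pixel columns grow to the right and rows downward; lengths in m; the calibration is good to about 2 mm. A picture is of the moment at which its call begins. calibration takes no time and is no camera call.
- bot.job_done(): hands the job in; it is judged then, once.
The state is a dict: "time": time; "q": joint angles; "qd": joint speeds; "joint_efforts": joint torques, N m; "ee_pos": TCP position; "tcp_rot": TCP orientation; "wrist_force": force on the tool from outside, world axes, zero at the start; "torque": the same for the moment, N m; "opening": finger opening in m; "grasp_force": force on a finger pad.
Only numpy, scipy, OpenCV 4.12 (cv2) and the standard library are available. Lean on these libraries where they do the work, as an engineer would, in place of code of your own. Each camera call takes 0.05 s, during which the arm holds its last target. There are 200 camera calls.

## Working session

There is one attempt and no reset: what is moved stays moved. The work goes in short steps, Python scripts to look and compute and a shell command to move; the robot and the scene stay as the last step left them, time stands still between calls to the robot, and variables do not carry over. Pictures are saved under pics/ and viewed, at most 10 in all, crops included, and the job is handed in when it is done.

```bash
mkdir -p pics; python3 - <<'E'
from workcell import bot
import cv2,numpy as np
for n in("scene","top"):
    im=bot.camera(n); cv2.imwrite(f"pics/{n}0.png",im[:,:,::-1]); c=bot.calibration(n)
    print(n,c)
o=bot.get_obs();print(o['ee_pos'],o['tcp_rot'],o['time'])
E
```

```text
scene {'vfov': 48.30160943857982, 'cx': 251.76563902608538, 'cy': 194.07479752389239, 'k1': -0.13550526923111067, 'camera_from_world': array([[ 0.74855631,  0.66299655, -0.00995114, -0.41633861],
       [ 0.52298922, -0.59957367, -0.60580004, -0.12684206],
       [-0.40760978,  0.4482711 , -0.7955547 ,  1.33921931],
       [ 0.        ,  0.        ,  0.        ,  1.        ]])}
top {'vfov': 56.14593333425356, 'cx': 260.00888734496027, 'cy': 188.50161880099162, 'k1': -0.09005770793964622, 'camera_from_world': array([[-0.01312642, -0.99990734,  0.00360668,  0.07015612],
       [-0.97538665,  0.01201035, -0.22017411,  0.50910127],
       [ 0.22011039, -0.00640801, -0.97545392,  0.90935146],
       [ 0.        ,  0.        ,  0.        ,  1.        ]])}
[ 0.24052049 -0.494386    0.23063937] [-1.79929497e+02  4.67153777e-04  2.59447070e+01] 0.1
```

View pics/scene0.png

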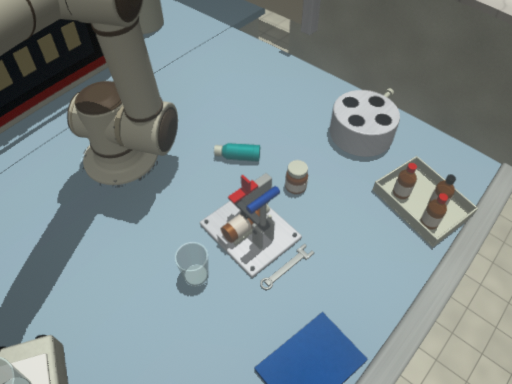

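View pics/top0.png

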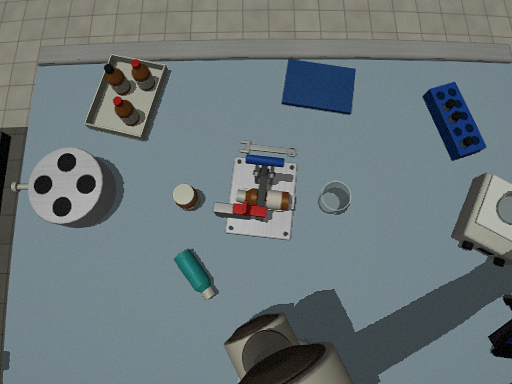

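The scene shows the carrier at about (250,232), with the red tab at (243,190) and the blue grip at (263,199). In the top view the grip is at (265,160), the tab at (250,211), the jar at (186,196), the beaker at (335,197) and the spanner at (268,149).

There are two bottle candidates. The amber one lies under the latch at top (265,199), and the turquoise one lies loose at top (195,273). The amber bottle in the carrier is the one meant. I'll confirm that in a crop and measure.

```bash
cat > h.py <<'E'
from workcell import bot
import cv2,numpy as np
def ray(n,uv):
    c=bot.calibration(n);f=192/np.tan(np.radians(c['vfov']/2))
    d=(np.array(uv,float)-[c['cx'],c['cy']])/f; s=d.copy()
    for _ in range(20): s=d/(1+c['k1']*(s@s))
    T=c['camera_from_world'];R=T[:3,:3]
    v=R.T@np.r_[s,1]; return -R.T@T[:3,3], v/np.linalg.norm(v)
def plane(n,uv,z):
    o,v=ray(n,uv);return o+v*(z-o[2])/v[2]
def tri(a,b):
    o1,v1=ray("scene",a);o2,v2=ray("top",b)
    s=np.linalg.lstsq(np.c_[v1,-v2],o2-o1,rcond=None)[0]
    p,q=o1+s[0]*v1,o2+s[1]*v2
    return (p+q)/2,np.linalg.norm(p-q)
def blob(im,col,box):
    h=cv2.cvtColor(im,cv2.COLOR_RGB2HSV)
    if col=='blue': m=cv2.inRange(h,(105,150,40),(130,255,255))
    elif col=='red': m=cv2.inRange(h,(0,190,90),(4,255,255))|cv2.inRange(h,(172,190,90),(180,255,255))
    else: m=cv2.inRange(h,(0,0,165),(180,60,255))
    k=np.zeros_like(m);x0,y0,x1,y1=box;k[y0:y1,x0:x1]=m[y0:y1,x0:x1]
    return k
E
python3 - <<'E'
from h import *
S=cv2.imread('pics/scene0.png')[:,:,::-1];T=cv2.imread('pics/top0.png')[:,:,::-1]
c=lambda im,x,y:cv2.resize(im[y:y+100,x:x+110],None,fx=3.6,fy=3.6,interpolation=cv2.INTER_CUBIC)
cv2.imwrite('pics/crop.png',np.hstack([c(S,195,170),c(T,210,138)])[:,:,::-1])
cs={}
for n,im,b in(("scene",S,(235,175,290,220)),("top",T,(235,150,295,172))):
    m=blob(im,'blue',b);cn=max(cv2.findContours(m,0,2)[0],key=cv2.contourArea)
    r=cv2.minAreaRect(cn);bx=cv2.boxPoints(r);print(n,'blue',r,bx.round(1).tolist());cs[n]=r[0]
print('grip',tri(cs['scene'],cs['top']))
m=blob(T,'white',(220,150,305,245));cn=max(cv2.findContours(m,0,2)[0],key=cv2.contourArea)
bx=cv2.boxPoints(cv2.minAreaRect(cn));P=np.array([plane("top",b,.015) for b in bx]);print(bx.tolist(),P.round(4).tolist(),P.mean(0))
E
```

```text
scene blue ((263.27703857421875, 198.08782958984375), (5.812381744384766, 34.06056213378906), 54.46232223510742) [[247.6999969482422, 205.60000610351562], [275.3999938964844, 185.8000030517578], [278.79998779296875, 190.60000610351562], [251.10000610351562, 210.39999389648438]]
top blue ((264.45123291015625, 160.43902587890625), (37.65715408325195, 8.724091529846191), 6.34019136428833) [[245.3000030517578, 162.6999969482422], [246.1999969482422, 154.0], [283.6000061035156, 158.1999969482422], [282.70001220703125, 166.89999389648438]]
grip (array([0.54627695, 0.05359195, 0.19376955]), np.float64(0.0006990344446037428))
[[225.50003051757812, 232.50003051757812], [227.97543334960938, 205.27053833007812], [291.0000305175781, 211.00003051757812], [288.5246276855469, 238.22952270507812]] [[0.3973, 0.1593, 0.015], [0.4727, 0.1529, 0.015], [0.4545, -0.0215, 0.015], [0.3795, -0.0124, 0.015]] [0.4260209  0.06955368 0.015     ]
```

View pics/crop.png

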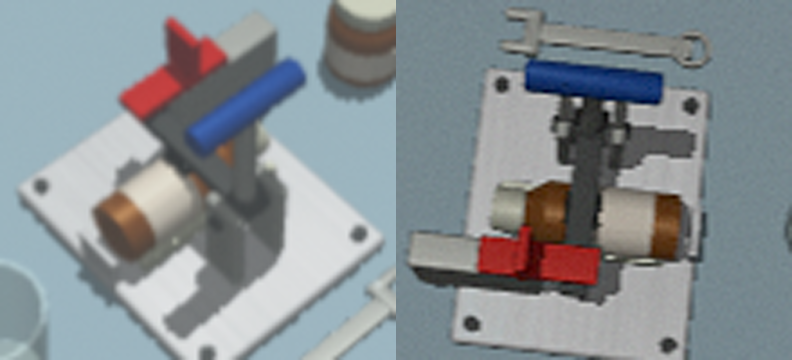

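The crop confirms the amber bottle lies in the cradle under the dark arm, with its cap towards +y. The red tab sits over the arm tip with its fin at crop (525,250), and the blue grip is at crop (593,82). The carrier corners are visible too, so I'll compute its pose from those and the grip.

```bash
python3 - <<'E'
from h import *
C=[(488,70),(710,90),(690,358),(452,342)]
P=np.array([plane("top",((x-396)/3.6+210-.4,y/3.6+138-.4),.015)[:2] for x,y in C])
M=np.array([(110,90),(110,-90),(-110,-90),(-110,90)])/1000
A=P-P.mean(0);U=M
th=np.arctan2((U[:,0]*A[:,1]-U[:,1]*A[:,0]).sum(),(U*A).sum())
R=np.array([[np.cos(th),-np.sin(th)],[np.sin(th),np.cos(th)]])
print('yaw',np.degrees(th),'ctr',P.mean(0),'res',(A-U@R.T).round(4).tolist())
g=[plane("top",p,.195)[:2] for p in((245.7,158.4),(283.2,162.5))];d=g[0]-g[1];print('grip yaw',np.degrees(np.arctan2(-d[0],d[1])),np.linalg.norm(d))
grip=np.array([.5463,.0536])
print('ctr from grip',grip-R@[.05,0])
a,e=tri((167/3.6+195-.4,22/3.6+170-.4),((526-396)/3.6+210-.4,229/3.6+138-.4));print('fin top',a,e)
for nm,c in(('fin',(-55,34)),('grip',(50,0)),('fin end',(-55,79))):print(nm,(grip-R@[.05,0])+R@np.array(c)/1000)
print({k:np.round(v,3) for k,v in bot.get_obs().items() if k in('tcp_rot','ee_pos','q')})
E
```

```text
yaw -6.0881774189855795 ctr [0.49649109 0.0577099 ] res [[-0.003, -0.0023], [-0.0025, 0.0008], [0.0051, 0.0001], [0.0004, 0.0013]]
grip yaw -7.196326583748615 0.0879924598841325
ctr from grip [0.49658201 0.05890294]
fin top [0.45038619 0.09240004 0.16657318] 0.014920030592514868
fin [0.44549822 0.09854442]
grip [0.5463 0.0536]
fin end [0.45027087 0.14329061]
{'q': array([-64.057,   5.009,  10.038,  95.1  ,  -0.   ,  89.999]), 'ee_pos': array([ 0.241, -0.494,  0.231]), 'tcp_rot': array([-179.929,    0.   ,   25.945])}
```

```bash
python3 -m crank '[{"gripper":0,"travel":[0,0,0],"twist":[0,0,0.1415]},{"gripper":0,"travel":[0,0,0],"twist":[0,0,0.1415]},{"gripper":0,"travel":[0,0,0],"twist":[0,0,0.1415]},{"gripper":0,"travel":[0,0,0],"twist":[0,0,0.1415]}]'
python3 -m crank '[{"gripper":0,"travel":[11.4,-47.8,0],"twist":[0,0,0]},{"gripper":0,"travel":[11.4,-47.8,0],"twist":[0,0,0]},{"gripper":0,"travel":[11.4,-47.8,0],"twist":[0,0,0]},{"gripper":0,"travel":[11.4,-47.8,0],"twist":[0,0,0]},{"gripper":0,"travel":[11.4,-47.8,0],"twist":[0,0,0]},{"gripper":0,"travel":[11.4,-47.8,0],"twist":[0,0,0]},{"gripper":0,"travel":[11.4,-47.8,0],"twist":[0,0,0]},{"gripper":0,"travel":[11.4,-47.8,0],"twist":[0,0,0]},{"gripper":0,"travel":[11.4,-47.8,0],"twist":[0,0,0]},{"gripper":0,"travel":[11.4,-47.8,0],"twist":[0,0,0]},{"gripper":0,"travel":[11.4,-47.8,0],"twist":[0,0,0]},{"gripper":0,"travel":[11.4,-47.8,0],"twist":[0,0,0]}]'
```

```text
time: 0.6
ee_pos: [0.2405, -0.4945, 0.2308]
tcp_rot: [-180.0, 0.0, -6.8]
wrist_force: [-0.2, 0.2, -0.2]
opening: 0.012
grasp_force: 0.0
time: 2.1
ee_pos: [0.4356, -0.0022, 0.2327]
tcp_rot: [-177.2, 0.1, -2.1]
wrist_force: [-0.4, -0.1, 0.3]
opening: -0.0002
grasp_force: 0.0
```

```bash
python3 -m crank '[{"gripper":0,"travel":[0,0,0],"twist":[0,0,0]},{"gripper":0,"travel":[0,0,0],"twist":[0,0,0]}]'
```

```text
time: 2.35
ee_pos: [0.4349, -0.0035, 0.2328]
tcp_rot: [-177.3, 0.1, -2.2]
wrist_force: [0.1, 0.6, 0.3]
opening: -0.0001
grasp_force: 0.0
```

```bash
python3 -m crank '[{"gripper":0,"travel":[0,0,0],"twist":[-0.047,0,0.075]},{"gripper":0,"travel":[0,-20,0],"twist":[0,0,0]},{"gripper":0,"travel":[0,-22,0],"twist":[0,0,0]},{"gripper":0,"travel":[0,-20,0],"twist":[0,0,0]},{"gripper":0,"travel":[0,0,20],"twist":[0,0,0]},{"gripper":0,"travel":[0,0,20],"twist":[0,0,0]},{"gripper":0,"travel":[0,0,0],"twist":[0,0,0]},{"gripper":0,"travel":[0,0,0],"twist":[0,0,0]}]'
```

```text
time: 3.35
ee_pos: [0.4351, -0.0015, 0.1956]
tcp_rot: [-177.2, 0.1, -2.0]
wrist_force: [0.2, 0.1, 0.5]
opening: -0.0003
grasp_force: 0.0
```

```bash
python3 -c "
from workcell import bot
o=bot.get_obs();print(o['q'],o['joint_efforts'],o['wrist_force'])"
```

```text
[ -2.01122407 -11.19392809  -9.38631368  91.93998889   2.75981663
 179.94433619] [ 7.79499253e-02 -3.38649523e+01  4.58627522e+01  4.68131202e-04
  1.60536845e-01  1.76516264e-04] [0.24707069 0.14929517 0.4631892 ]
```

Joint 6 hit its limit. I'll use a yaw of about 83.5° instead, so that tool x lies along carrier y and tool y along carrier x.

```bash
python3 -m crank '[{"gripper":0,"travel":[0,0,0],"twist":[0,0,-0.18]},{"gripper":0,"travel":[0,0,0],"twist":[0,0,-0.18]},{"gripper":0,"travel":[0,0,0],"twist":[0,0,-0.18]},{"gripper":0,"travel":[0,0,0],"twist":[0,0,-0.18]},{"gripper":0,"travel":[0,0,0],"twist":[0,0,-0.18]},{"gripper":0,"travel":[0,0,0],"twist":[0,0,-0.18]},{"gripper":0,"travel":[0,0,0],"twist":[0,0,-0.18]},{"gripper":0,"travel":[0,0,0],"twist":[0,0,-0.18]},{"gripper":0,"travel":[0,0,0],"twist":[0,0,-0.05]},{"gripper":0,"travel":[0,0,0],"twist":[0,0,0]}]'
```

```text
time: 4.6
ee_pos: [0.4353, -0.0018, 0.1957]
tcp_rot: [-179.7, -2.7, 83.4]
wrist_force: [-0.5, 0.5, -0.0]
opening: 0.0002
grasp_force: 0.0
```

```bash
python3 -m crank '[{"gripper":0,"travel":[0,0,0],"twist":[0,-0.047,0]},{"gripper":0,"travel":[22,0,0],"twist":[0,0,0]},{"gripper":0,"travel":[22,0,0],"twist":[0,0,0]},{"gripper":0,"travel":[22,0,0],"twist":[0,0,0]},{"gripper":0,"travel":[0,0,24],"twist":[0,0,0]},{"gripper":0,"travel":[0,0,24],"twist":[0,0,0]},{"gripper":0,"travel":[0,0,24],"twist":[0,0,0]},{"gripper":0,"travel":[0,0,0],"twist":[0,0,0]},{"gripper":0,"travel":[0,0,0],"twist":[0,0,0]}]'
```

```text
time: 5.72
ee_pos: [0.4425, 0.0639, 0.1241]
tcp_rot: [-179.7, -0.1, 83.4]
wrist_force: [-0.5, -0.5, -0.9]
opening: 0.0002
grasp_force: 0.0
```

```bash
python3 - <<'E'
from h import *
S=bot.camera('scene')[150:270,180:320];T=bot.camera('top')[125:245,200:340]
r=lambda a:cv2.resize(a,None,fx=2.85,fy=2.85,interpolation=cv2.INTER_CUBIC)
cv2.imwrite('pics/c2.png',np.hstack([r(S),r(T)])[:,:,::-1])
E
```

```text
(no output)
```

View pics/c2.png

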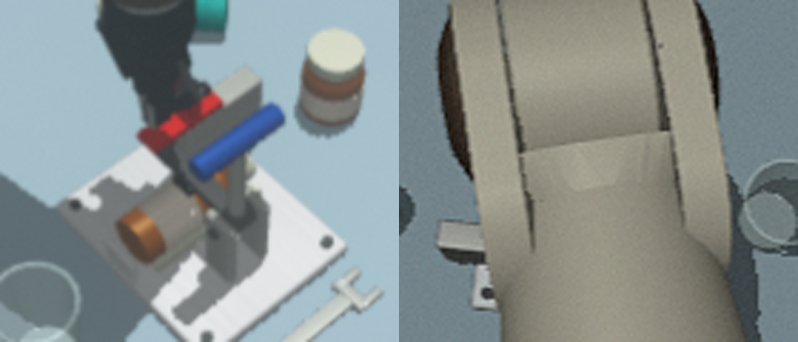

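The fingers stand just on the -y side of the fin, at scene crop (185,105), and nothing else is touched. Pushing now.

```bash
python3 -m crank '[{"gripper":0,"travel":[8,0,0],"twist":[0,0,0]},{"gripper":0,"travel":[8,0,0],"twist":[0,0,0]},{"gripper":0,"travel":[6,0,0],"twist":[0,0,0]},{"gripper":0,"travel":[6,0,0],"twist":[0,0,0]},{"gripper":0,"travel":[6,0,0],"twist":[0,0,0]},{"gripper":0,"travel":[6,0,0],"twist":[0,0,0]},{"gripper":0,"travel":[6,0,0],"twist":[0,0,0]},{"gripper":0,"travel":[6,0,0],"twist":[0,0,0]}]'
python3 -m crank '[{"gripper":0,"travel":[4,0,0],"twist":[0,0,0]},{"gripper":0,"travel":[3,0,0],"twist":[0,0,0]},{"gripper":0,"travel":[2,0,0],"twist":[0,0,0]},{"gripper":0,"travel":[0,0,0],"twist":[0,0,0]}]'
```

```text
time: 6.82
ee_pos: [0.4481, 0.1158, 0.1228]
tcp_rot: [-179.6, -0.0, 83.4]
wrist_force: [1.7, -1.4, 0.7]
opening: -0.0002
grasp_force: 0.8
time: 7.32
ee_pos: [0.4489, 0.1246, 0.1228]
tcp_rot: [-179.6, -0.1, 83.4]
wrist_force: [0.1, -0.2, 0.2]
opening: -0.0
grasp_force: 0.0
```

```bash
python3 -m crank '[{"gripper":0,"travel":[2,0,0],"twist":[0,0,0]},{"gripper":0,"travel":[2,0,0],"twist":[0,0,0]},{"gripper":0,"travel":[0,0,0],"twist":[0,0,0]}]'
python3 -m crank '[{"gripper":0,"travel":[1.5,0,0],"twist":[0,0,0]},{"gripper":0,"travel":[0,0,0],"twist":[0,0,0]}]'
```

```text
time: 7.7
ee_pos: [0.4494, 0.1285, 0.1228]
tcp_rot: [-179.6, -0.0, 83.4]
wrist_force: [0.2, -0.9, 0.5]
opening: -0.0002
grasp_force: 0.3
time: 7.95
ee_pos: [0.4495, 0.1295, 0.1227]
tcp_rot: [-179.6, 0.0, 83.4]
wrist_force: [-0.6, -4.4, -0.2]
opening: 0.0002
grasp_force: 2.1
```

```bash
python3 -m crank '[{"gripper":0,"travel":[1.5,0,0],"twist":[0,0,0]},{"gripper":0,"travel":[0,0,0],"twist":[0,0,0]}]'
```

```text
time: 8.2
ee_pos: [0.4495, 0.1298, 0.1226]
tcp_rot: [-179.6, 0.2, 83.3]
wrist_force: [-1.8, -12.4, -0.0]
opening: 0.0001
grasp_force: 6.0
```

```bash
python3 -m crank '[{"gripper":0,"travel":[-10,0,0],"twist":[0,0,0]},{"gripper":0,"travel":[0,0,-22],"twist":[0,0,0]},{"gripper":0,"travel":[0,0,-22],"twist":[0,0,0]},{"gripper":0,"travel":[0,0,-22],"twist":[0,0,0]},{"gripper":0,"travel":[-20,0,0],"twist":[0,0,0]},{"gripper":0,"travel":[-20,0,0],"twist":[0,0,0]},{"gripper":0,"travel":[-17,20,0],"twist":[0,0,0]},{"gripper":0,"travel":[0,20,0],"twist":[0,0,0]},{"gripper":0,"travel":[0,20,2],"twist":[0,0,0]},{"gripper":0,"travel":[0,5,2],"twist":[0,0,0]},{"gripper":0,"travel":[0,0,0],"twist":[0,0,0]}]'
python3 - <<'E'
from h import *
S=bot.camera('scene')[150:270,180:320]
cv2.imwrite('pics/c3.png',cv2.resize(S,None,fx=4,fy=4,interpolation=cv2.INTER_CUBIC)[:,:,::-1])
E
```

```text
time: 9.57
ee_pos: [0.5069, 0.0572, 0.1841]
tcp_rot: [-179.6, -0.0, 83.4]
wrist_force: [0.3, -0.5, -0.6]
opening: -0.0003
grasp_force: 0.0
```

View pics/c3.png

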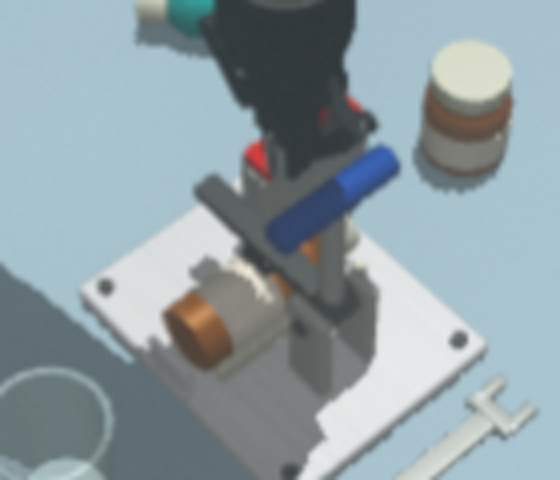

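The tab is clear of the arm, whose free tip shows at (210,190). The fingers sit in front of the blue grip. Next I push the latch in +x.

```bash
python3 -m crank '[{"gripper":0,"travel":[0,8,0],"twist":[0,0,0]},{"gripper":0,"travel":[0,7,0],"twist":[0,0,0]},{"gripper":0,"travel":[0,7,0],"twist":[0,0,0]},{"gripper":0,"travel":[0,7,0],"twist":[0,0,0]},{"gripper":0,"travel":[0,7,0],"twist":[0,0,0]},{"gripper":0,"travel":[0,7,1],"twist":[0,0,0]}]'
python3 -m crank '[{"gripper":0,"travel":[0,7,2],"twist":[0,0,0]},{"gripper":0,"travel":[0,7,2],"twist":[0,0,0]},{"gripper":0,"travel":[0,7,2],"twist":[0,0,0]},{"gripper":0,"travel":[0,7,3],"twist":[0,0,0]},{"gripper":0,"travel":[0,7,3],"twist":[0,0,0]},{"gripper":0,"travel":[0,6,1],"twist":[0,0,0]},{"gripper":0,"travel":[0,0,0],"twist":[0,0,0]}]'
```

```text
time: 10.38
ee_pos: [0.5503, 0.0522, 0.183]
tcp_rot: [-179.6, -0.0, 83.4]
wrist_force: [-2.5, -0.3, 2.1]
opening: -0.0
grasp_force: 1.1
time: 11.25
ee_pos: [0.591, 0.0475, 0.1695]
tcp_rot: [-179.6, -0.0, 83.4]
wrist_force: [-0.2, 0.4, 0.1]
opening: 0.0001
grasp_force: 0.0
```

```bash
python3 -m crank '[{"gripper":0,"travel":[0,-3,-12],"twist":[0,0,0]},{"gripper":0,"travel":[0,0,-14],"twist":[0,0,0]},{"gripper":0,"travel":[0,16,0],"twist":[0,0,0]},{"gripper":0,"travel":[0,17,0],"twist":[0,0,0]},{"gripper":0,"travel":[0,0,11],"twist":[0,0,0]},{"gripper":0,"travel":[0,2.5,8.5],"twist":[0,0,0]},{"gripper":0,"travel":[0,2.5,8.5],"twist":[0,0,0]},{"gripper":0,"travel":[0,6,8],"twist":[0,0,0]},{"gripper":0,"travel":[0,6,8],"twist":[0,0,0]}]'
python3 -m crank '[{"gripper":0,"travel":[0,4,8.5],"twist":[0,0,0]},{"gripper":0,"travel":[0,4,8.5],"twist":[0,0,0]},{"gripper":0,"travel":[0,2,6],"twist":[0,0,0]},{"gripper":0,"travel":[0,2,6],"twist":[0,0,0]},{"gripper":0,"travel":[0,1,6],"twist":[0,0,0]},{"gripper":0,"travel":[0,0,0],"twist":[0,0,0]}]'
```

```text
time: 12.38
ee_pos: [0.6444, 0.0413, 0.1589]
tcp_rot: [179.1, -0.1, 83.3]
wrist_force: [27.3, -6.5, 24.1]
opening: 0.0003
grasp_force: 16.2
time: 13.12
ee_pos: [0.6619, 0.0391, 0.1246]
tcp_rot: [178.5, -0.1, 83.3]
wrist_force: [50.8, -7.7, 16.2]
opening: -0.0003
grasp_force: 21.3
```

The tip has wedged on the far side of the grip. I'll back off away from it and look.

```bash
python3 -m crank '[{"gripper":0,"travel":[0,10,0],"twist":[0,0,0]},{"gripper":0,"travel":[0,10,0],"twist":[0,0,0]},{"gripper":0,"travel":[0,0,-20],"twist":[0,0,0]},{"gripper":0,"travel":[0,0,-30],"twist":[0,0,0]},{"gripper":0,"travel":[0,0,-35],"twist":[0,0,0]},{"gripper":0,"travel":[0,0,0],"twist":[0,0,0]}]'
python3 - <<'E'
from h import *
S=bot.camera('scene')
cv2.imwrite('pics/s4.png',S[:,:,::-1])
S=S[120:270,170:330]
cv2.imwrite('pics/c4.png',cv2.resize(S,None,fx=4,fy=4,interpolation=cv2.INTER_CUBIC)[:,:,::-1])
E
```

```text
time: 13.88
ee_pos: [0.6705, 0.0385, 0.204]
tcp_rot: [-179.8, -0.1, 83.4]
wrist_force: [-0.5, -0.2, -0.5]
opening: -0.0
grasp_force: 0.0
```

View pics/c4.png

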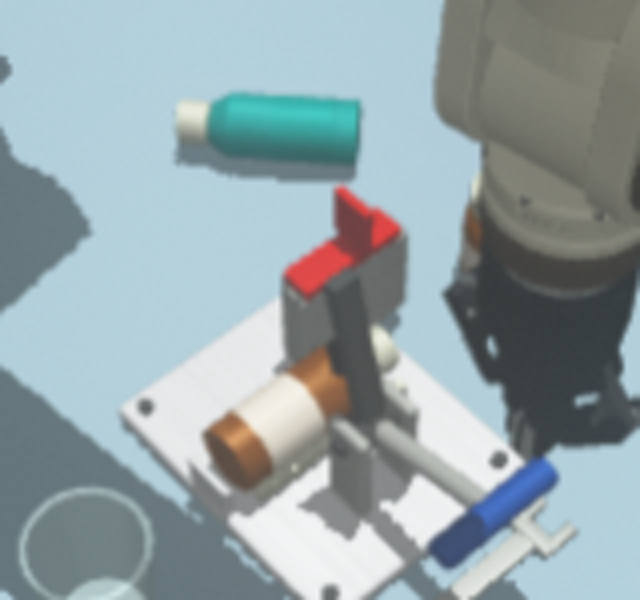

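The latch is well open, with the arm leaning back near upright and the grip at about crop (495,510). The bottle is in its cradle and the tab is clear. Next I'll measure the latch angle.

```bash
python3 - <<'E'
from h import *
S=cv2.imread('pics/s4.png')[:,:,::-1]
m=blob(S,'blue',(270,225,315,270));cn=max(cv2.findContours(m,0,2)[0],key=cv2.contourArea)
r=cv2.minAreaRect(cn);print(r)
o,v=ray('scene',r[0]);t=np.radians(-6.5);ex=np.array([np.cos(t),np.sin(t),0]);ey=np.array([-np.sin(t),np.cos(t),0])
C=np.array([.4966,.0585,0]);p=o+v*(-((o-C)@ey)/(v@ey))
x,z=(p-C)@ex,p[2];print(x,z,np.hypot(x-.05,z-.085),np.arctan2(x-.05,z-.085))
E
```

```text
((298.4146423339844, 242.76828002929688), (5.77842903137207, 20.61493682861328), 51.34019470214844)
0.16971575195074268 0.1429623676195626 0.1330093881092499 1.1198954881573948
```

```bash
python3 - <<'E'
from h import *
t=np.radians(-6.5);ex=np.array([np.cos(t),np.sin(t),0]);ey=np.array([-np.sin(t),np.cos(t),0])
C=np.array([.4966,.0585,0])
S=cv2.imread('pics/s4.png');h=cv2.cvtColor(S,cv2.COLOR_BGR2HSV)[225:270,270:315]
m=cv2.inRange(h,(105,130,20),(130,255,255));cn=max(cv2.findContours(m,0,2)[0],key=cv2.contourArea);r=cv2.minAreaRect(cn);print(r)
for uv in((293.1,247.1),np.array(r[0])+[270,225]):
    o,v=ray('scene',uv);p=o+v*(-((o-C)@ey)/(v@ey))
    x,z=(p-C)@ex,p[2];print(x,z,np.hypot(x-.05,z-.085),np.arctan2(x-.05,z-.085))
E
```

```text
((28.07317352294922, 18.34146499633789), (7.183992862701416, 23.11371612548828), 51.34019470214844)
0.1561826844155631 0.1063116307450317 0.10830026811927866 1.3727208462318625
0.1690007773378354 0.13952788519456516 0.1308987214253858 1.1411322314913472
```

The grip is at roughly carrier (156,106), so θ is about 1.3 to 1.37. The tip must press from slightly on the -x side, so I'll move to carrier x = 150 and press down.

```bash
python3 -m crank '[{"gripper":0,"travel":[0,-13,0],"twist":[0,0,0]},{"gripper":0,"travel":[0,-12,0],"twist":[0,0,0]},{"gripper":0,"travel":[0,0,20],"twist":[0,0,0]},{"gripper":0,"travel":[0,0,20],"twist":[0,0,0]},{"gripper":0,"travel":[0,0,18],"twist":[0,0,0]},{"gripper":0,"travel":[0,0,8],"twist":[0,0,0]},{"gripper":0,"travel":[0,0,6],"twist":[0,0,0]},{"gripper":0,"travel":[0,0,0],"twist":[0,0,0]}]'
python3 -m crank '[{"gripper":0,"travel":[0,0,6],"twist":[0,0,0]},{"gripper":0,"travel":[0,0,6],"twist":[0,0,0]},{"gripper":0,"travel":[0,0,3],"twist":[0,0,0]},{"gripper":0,"travel":[0,0,0],"twist":[0,0,0]}]'
```

```text
time: 14.92
ee_pos: [0.6448, 0.0413, 0.1294]
tcp_rot: [-179.6, -0.0, 83.4]
wrist_force: [0.8, -0.6, -0.3]
opening: -0.0004
grasp_force: 0.0
time: 15.42
ee_pos: [0.6445, 0.0413, 0.1141]
tcp_rot: [-179.6, -0.0, 83.4]
wrist_force: [-0.1, 0.0, 0.5]
opening: -0.0002
grasp_force: 0.0
```

```bash
python3 -m crank '[{"gripper":0,"travel":[0,0,3],"twist":[0,0,0]},{"gripper":0,"travel":[0,0,2],"twist":[0,0,0]}]'
python3 -m crank '[{"gripper":0,"travel":[0,0,2],"twist":[0,0,0]},{"gripper":0,"travel":[0,0,0],"twist":[0,0,0]}]'
```

```text
time: 15.68
ee_pos: [0.6448, 0.0413, 0.1094]
tcp_rot: [-179.6, -0.0, 83.4]
wrist_force: [1.1, 0.1, 2.4]
opening: -0.0001
grasp_force: 0.3
time: 15.92
ee_pos: [0.6449, 0.0413, 0.1082]
tcp_rot: [-179.7, -0.0, 83.4]
wrist_force: [-0.5, -0.2, 5.1]
opening: -0.0005
grasp_force: 2.4
```

```bash
python3 -m crank '[{"gripper":0,"travel":[0,0,2],"twist":[0,0,0]},{"gripper":0,"travel":[0,0,0],"twist":[0,0,0]}]'
python3 -m crank '[{"gripper":0,"travel":[0,0,1.5],"twist":[0,0,0]},{"gripper":0,"travel":[0,0,0],"twist":[0,0,0]}]'
```

```text
time: 16.18
ee_pos: [0.6451, 0.0413, 0.1078]
tcp_rot: [-179.8, -0.1, 83.4]
wrist_force: [-3.2, -1.3, 12.4]
opening: -0.0002
grasp_force: 6.8
time: 16.42
ee_pos: [0.6453, 0.0413, 0.1075]
tcp_rot: [-179.8, -0.1, 83.4]
wrist_force: [-6.1, -0.6, 19.5]
opening: 0.0002
grasp_force: 10.3
```

It's at the end stop: the tip is at 107.5 mm, as predicted, and 19 N gives no further motion. Retreating upwards and checking.

```bash
python3 -m crank '[{"gripper":0,"travel":[0,0,-10],"twist":[0,0,0]},{"gripper":0,"travel":[0,0,-25],"twist":[0,0,0]},{"gripper":0,"travel":[0,5,-30],"twist":[0,0,0]},{"gripper":0,"travel":[0,5,-30],"twist":[0,0,0]},{"gripper":0,"travel":[0,0,0],"twist":[0,0,0]},{"gripper":0,"travel":[0,0,0],"twist":[0,0,0]}]'
python3 - <<'E'
from h import *
S=bot.camera('scene')[120:290,150:330]
cv2.imwrite('pics/c5.png',cv2.resize(S,None,fx=3.5,fy=3.5,interpolation=cv2.INTER_CUBIC)[:,:,::-1])
E
```

```text
time: 17.18
ee_pos: [0.655, 0.04, 0.1978]
tcp_rot: [-179.5, -0.0, 83.4]
wrist_force: [-0.2, 0.7, -0.4]
opening: -0.0002
grasp_force: 0.0
```

View pics/c5.png

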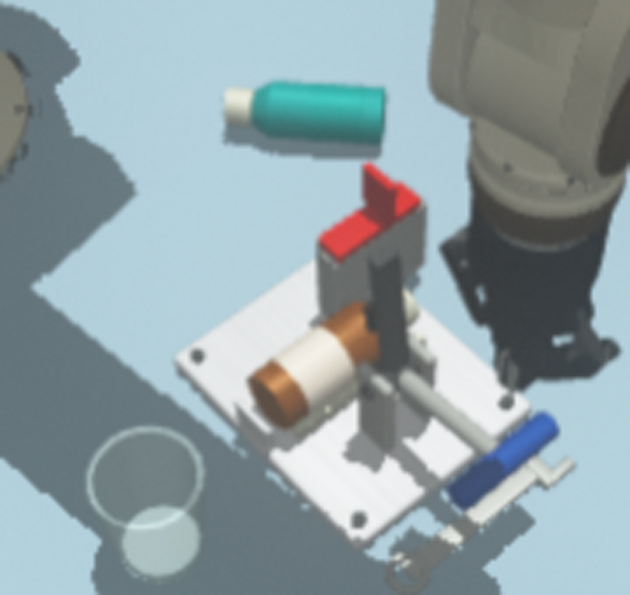

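The arm is upright at (388,310) and the grip is laid back at (505,460). The tab is at the end of its post at (370,220), the bottle is in its cradle at (320,365), and the beaker and spanner are in place. The robot is touching nothing, so I'm handing in.

```bash
python3 -c "
from workcell import bot
print(bot.job_done())"
```

```text
the job is handed in; nothing more can be done
None
```

I slid the tab to its end stop, then pushed the latch back to its end stop, where it stayed open; the bottle is still in its cradle. The last picture shows the beaker and spanner in place, but the jar was hidden behind the gripper. The fingers once wedged against the grip, with about 50 N at the wrist (limit 120 N). I handed in at about 17 s; no verdict was returned.

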